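Move the spice jars to the wooden rack in reverse order

TASK

Move the four spice jars from the white tray into the empty wooden spice rack, in the reverse order: the jar that stood leftmost in the tray, as seen from the robot, goes into the rack's rightmost compartment, the next one into the second from the right, and so on. Keep the jars upright and set each one gently down on the floor of its compartment; do not tip or drop any.

Things in the scene. Friction and masses are not known exactly. Their poses are not given: they have to be found in the camera images.
- tray: White plastic tray, fixed, 78 x 306 mm: a row of four open compartments 75 mm apart, one jar in each at the start. Origin: centre of its underside, on the counter. y axis along the row, within 0.15 rad of the robot's left; z up. Compartment centres at y = +112.5 (left end), +37.5, -37.5, -112.5 mm, x = 0. Floor 6 mm above the origin, walls 6 mm thick, 22 mm high.
- rack: Brown wooden rack, fixed, empty at the start. Origin, axes, size, compartment centres, floor and walls as for the tray (left end y = +112.5 mm, right end -112.5 mm; y within 0.15 rad of the robot's left); compartments 66 x 69 mm inside; end walls 40 mm high. Rack and tray lie one behind the other; either may be the one nearer the robot.
- jar_red: Spice jar with a red lid: upright round jar, clear body 44 mm diameter, lid 46 mm diameter and 24 mm high at the top, 96 mm high in all, about 0.15 kg. Origin: centre of its underside; z up along its axis. It starts standing in the tray compartment that bears the red tab, up to 5 mm off centre.
- jar_yellow: Spice jar with a yellow lid: upright round jar, clear body 44 mm diameter, lid 46 mm diameter and 24 mm high at the top, 96 mm high in all, about 0.15 kg. Origin: centre of its underside; z up along its axis. It starts standing in the tray compartment that bears the yellow tab, up to 5 mm off centre.
- jar_green: Spice jar with a green lid: upright round jar, clear body 44 mm diameter, lid 46 mm diameter and 24 mm high at the top, 96 mm high in all, about 0.15 kg. Origin: centre of its underside; z up along its axis. It starts standing in the tray compartment that bears the green tab, up to 5 mm off centre.
- jar_blue: Spice jar with a blue lid: upright round jar, clear body 44 mm diameter, lid 46 mm diameter and 24 mm high at the top, 96 mm high in all, about 0.15 kg. Origin: centre of its underside; z up along its axis. It starts standing in the tray compartment that bears the blue tab, up to 5 mm off centre.
- tab_red: Red plastic tab, 62 x 16 mm and 26 mm high, fixed on the tray's far (+x) long side beside the centre of the compartment where the red-lidded jar starts; it stays there and still shows the old order later. Origin: centre of its underside, 41 mm in the tray's +x from the compartment's centre.
- tab_yellow: Yellow plastic tab, 62 x 16 mm and 26 mm high, fixed on the tray's far (+x) long side beside the centre of the compartment where the yellow-lidded jar starts; it stays there and still shows the old order later. Origin: centre of its underside, 41 mm in the tray's +x from the compartment's centre.
- tab_green: Green plastic tab, 62 x 16 mm and 26 mm high, fixed on the tray's far (+x) long side beside the centre of the compartment where the green-lidded jar starts; it stays there and still shows the old order later. Origin: centre of its underside, 41 mm in the tray's +x from the compartment's centre.
- tab_blue: Blue plastic tab, 62 x 16 mm and 26 mm high, fixed on the tray's far (+x) long side beside the centre of the compartment where the blue-lidded jar starts; it stays there and still shows the old order later. Origin: centre of its underside, 41 mm in the tray's +x from the compartment's centre.

How it is judged:
At the end, for the whole second after the job is handed in: All four jars stand upright (within about 6 degrees) in the rack, each resting on the floor (within 4 mm) of its compartment, within 15 mm of the compartment's centre, in the reverse of the order shown by the tray's coloured tabs (tab at y in the tray: jar at -y in the rack), released and at rest (((y of tab_red in the frame of tray between 0.0925 and 0.1325 m and y of jar_red in the frame of rack between -0.1275 and -0.0975 m) or (y of tab_red in the frame of tray between 0.0175 and 0.0575 m and y of jar_red in the frame of rack between -0.0525 and -0.0225 m) or (y of tab_red in the frame of tray between -0.0575 and -0.0175 m and y of jar_red in the frame of rack between 0.0225 and 0.0525 m) or (y of tab_red in the frame of tray between -0.1325 and -0.0925 m and y of jar_red in the frame of rack between 0.0975 and 0.1275 m)) and x of jar_red in the frame of rack between -0.015 and 0.015 m and z of jar_red in the frame of rack between 0.002 and 0.01 m and angle between each of jar_red, jar_yellow, jar_green, jar_blue's own z axis and vertical below 0.1 rad and linear speed of each of jar_red, jar_yellow, jar_green, jar_blue below 0.02 m/s and contact force between each of jar_red, jar_yellow, jar_green, jar_blue and the fingers below 0.1 N and ((y of tab_yellow in the frame of tray between 0.0925 and 0.1325 m and y of jar_yellow in the frame of rack between -0.1275 and -0.0975 m) or (y of tab_yellow in the frame of tray between 0.0175 and 0.0575 m and y of jar_yellow in the frame of rack between -0.0525 and -0.0225 m) or (y of tab_yellow in the frame of tray between -0.0575 and -0.0175 m and y of jar_yellow in the frame of rack between 0.0225 and 0.0525 m) or (y of tab_yellow in the frame of tray between -0.1325 and -0.0925 m and y of jar_yellow in the frame of rack between 0.0975 and 0.1275 m)) and x of jar_yellow in the frame of rack between -0.015 and 0.015 m and z of jar_yellow in the frame of rack between 0.002 and 0.01 m and ((y of tab_green in the frame of tray between 0.0925 and 0.1325 m and y of jar_green in the frame of rack between -0.1275 and -0.0975 m) or (y of tab_green in the frame of tray between 0.0175 and 0.0575 m and y of jar_green in the frame of rack between -0.0525 and -0.0225 m) or (y of tab_green in the frame of tray between -0.0575 and -0.0175 m and y of jar_green in the frame of rack between 0.0225 and 0.0525 m) or (y of tab_green in the frame of tray between -0.1325 and -0.0925 m and y of jar_green in the frame of rack between 0.0975 and 0.1275 m)) and x of jar_green in the frame of rack between -0.015 and 0.015 m and z of jar_green in the frame of rack between 0.002 and 0.01 m and ((y of tab_blue in the frame of tray between 0.0925 and 0.1325 m and y of jar_blue in the frame of rack between -0.1275 and -0.0975 m) or (y of tab_blue in the frame of tray between 0.0175 and 0.0575 m and y of jar_blue in the frame of rack between -0.0525 and -0.0225 m) or (y of tab_blue in the frame of tray between -0.0575 and -0.0175 m and y of jar_blue in the frame of rack between 0.0225 and 0.0525 m) or (y of tab_blue in the frame of tray between -0.1325 and -0.0925 m and y of jar_blue in the frame of rack between 0.0975 and 0.1275 m)) and x of jar_blue in the frame of rack between -0.015 and 0.015 m and z of jar_blue in the frame of rack between 0.002 and 0.01 m); the robot touches nothing.
It fails at once if a jar is tipped over (more than 40 degrees from upright) (angle between any of jar_red, jar_yellow, jar_green, jar_blue's own z axis and vertical above 0.7 rad).
It fails at once if a jar is dropped or thrown (moves faster than 0.6 m/s, a fall of about 2 cm, without touching the fingers) ((linear speed of jar_red above 0.6 m/s and contact force between jar_red and the fingers below 0.01 N) or (linear speed of jar_yellow above 0.6 m/s and contact force between jar_yellow and the fingers below 0.01 N) or (linear speed of jar_green above 0.6 m/s and contact force between jar_green and the fingers below 0.01 N) or (linear speed of jar_blue above 0.6 m/s and contact force between jar_blue and the fingers below 0.01 N)).
It also fails if it takes over 106 s, if anything falls off the work surface, if the arm or the gripper's body presses on something with over 40 N, if the wrist force passes 120 N, or if a joint passes its speed limit or range.

ROBOT

A 6-joint arm with a two-finger parallel gripper is mounted at the origin on the work surface. World frame = base frame: x ahead of the robot, y to its left, z up, the work surface at z = 0. Lengths are in m, angles in rad, forces in N, time in s.
With the tool pointing down it reaches from about 0.4 to 0.925 m from the base axis. Payload 12.5 kg.
Tool frame: the origin (TCP) lies midway between the tips of the shut fingers; the grasp point (between the pads) lies 19 mm behind it (env.hold_point_z is the z of the grasp point in the tool frame, in m); z points along the fingers, y is the line along which they close (so a half turn about z gives the same grasp; the last joint's range is limited). The gripper opens to 95 mm and grips with 3 to 60 N. Pads are 20 mm wide; open, the fingers measure 119 mm over their backs; the gripper's body (75 mm by 180 mm) begins 59 mm behind the grasp point.
Start: joints at [-1.336, 0.491, 1.559, -0, 1.092, -0.106], TCP at [0.209, -0.589, 0.183] pointing down, gripper open.
Joint ranges: [-3.1, 3.1], [-0.84, 2.19], [0.05, 2.79], [-1.13, 4.28], [0.06, 2.93], [-2.69, 2.69]. Speed limits (rad/s): [2.22, 2.22, 2.79, 3.14, 3.14, 3.14].

INTERFACE

Orientations are given as [roll, pitch, yaw] about the fixed x, y, z axes, in that order (R = Rz(yaw) Ry(pitch) Rx(roll)).
In Python, from cell import readout, viewer, env gives the robot as it stands. The module is installed in compiled form; this text tells all that it offers.
- The arm moves only by the tool jog_arm, never from a script. Its arguments are lists of equal length, an entry for each row: "xyz": the shift along the tool's x, y, z in mm, a list of three; "twist": the turn, a rotation vector about the tool's x, y, z in rad, a list of three; "grip": the closure, from -1 (fully open) to 1 (shut). In form: {"xyz": [[x, y, z], ...], "twist": [[wx, wy, wz], ...], "grip": [grip, ...]}. A call has 1 to 20 rows; each row shifts and turns the commanded pose from where the row before left it, along the tool's axes as they then stand; what a row does not reach is not made up. A row lasts 1/8 s, in which the tool goes at most 62.5 mm and 10.7 degrees, less where a joint would pass 70% of its speed; a pose out of reach is approached as far as the arm can. A call with a gripper value outside its range is refused whole. The fingers move at their own pace and stop on an object; the grip force is fixed at half the most. Time passes only in rows, so rows that do not move let the fingers close. It gives the time, the measured TCP pose, the force, the opening and the grip force at its end, in the units of the state.
- readout.state(): the state, without advancing time (a new reading comes with each control period).
- viewer.capture(name): name is "scene" or "top" or "wrist"; returns a dict with "image" (400x640x3 uint8, blue, green, red), "intrinsics" (3x3 intrinsics, pixels), "eye" and "rotation" of the camera in the world. Camera axes: x right, y down, z forward; pixel columns grow to the right and rows downward; lengths in m; the calibration is good to about 2 mm. A picture is of the moment at which its call begins. There is no depth.
- env.finish_job(): hands the job in; it is judged then, once.
The state is a dict: "time": time; "joint_positions": joint angles; "qvel": joint speeds; "effort": joint torques, N m; "tcp_pos": TCP position; "eef_rot": TCP orientation; "contact_force": force on the tool from outside, world axes, zero at the start; "wrist_torque": the same for the moment, N m; "finger_gap": opening from 0.0 (shut) to 1.0 (fully open); "grip_force": force on a finger pad.
Only numpy, scipy, OpenCV 4.12 (cv2) and the standard library are available. Lean on these libraries where they do the work, as an engineer would, in place of code of your own. Each camera call takes 0.05 s, during which the arm holds its last target. There are 200 camera calls.

## Working session

There is one attempt and no reset: what is moved stays moved. The work goes in short steps, Python scripts to look and compute and a tool call to move; the robot and the scene stay as the last step left them, time stands still between calls to the robot, and variables do not carry over. Pictures are saved under pics/ and viewed, at most 14 in all, crops included, and the job is handed in when it is done.

Besides the shell and the picture viewer there is one more tool, called after "Request:" as name(argument=value, ...) on one line, values as JSON. jog_arm: Moves the arm, as the interface text tells. Its arguments: {"type":"object","properties":{"xyz":{"type":"array"},"twist":{"type":"array"},"grip":{"type":"array"}},"required":["xyz","twist","grip"]}

```bash
mkdir -p pics; cat > h.py <<'E'
import numpy as np, cv2
from cell import readout, viewer, env
def cast(c,uv,z):
    d=np.linalg.inv(c["intrinsics"])@np.array([uv[0],uv[1],1.]); d=np.array(c["rotation"])@d
    e=np.array(c["eye"]); return e+d*(z-e[2])/d[2]
E
python3 - <<'E'
from h import *
s=readout.state(); print(s)
for n in("scene","top"):
    c=viewer.capture(n); cv2.imwrite(f"pics/{n}0.png",c["image"]); print(n,c["intrinsics"],c["eye"],c["rotation"])
print(env.hold_point_z)
E
```

```text
{'time': 0.0, 'joint_positions': array([-1.33562601e+00,  4.91543529e-01,  1.55943987e+00, -1.57936307e-05,
        1.09168723e+00, -1.05583673e-01]), 'qvel': array([-1.80645964e-03,  1.59095832e-03, -8.60366052e-04, -2.56696147e-04,
        1.72700513e-03,  3.18882123e-05]), 'effort': array([-3.15001897e-03, -6.12652874e+01, -2.58179730e+01,  6.90667494e-02,
        4.82817425e-02, -1.76949629e-04]), 'tcp_pos': array([ 0.20883717, -0.58878989,  0.18207502]), 'eef_rot': array([-3.14051921e+00, -9.96755347e-05,  3.40761225e-01]), 'contact_force': array([-0.42171306,  0.3167466 ,  0.26182582]), 'wrist_torque': array([ 0.00293806, -0.02175317,  0.02157226]), 'grip_force': 0.0, 'finger_gap': 1.0005299674972656}
scene [[412.52662193   0.         323.77762766]
 [  0.         412.52662193 206.37534233]
 [  0.           0.           1.        ]] [ 0.9778894  -0.44801646  0.42501429] [-2.13551026  0.01983215  0.74054975]
top [[406.9564907    0.         318.95115696]
 [  0.         406.9564907  203.31922073]
 [  0.           0.           1.        ]] [ 0.40103565 -0.02512995  0.76317809] [-2.91304285e+00 -5.13619653e-04 -1.42272370e+00]
-0.0188
```

View pics/top0.png

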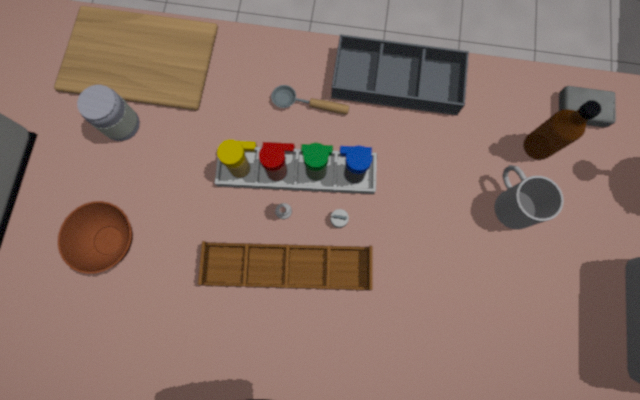

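View pics/scene0.png

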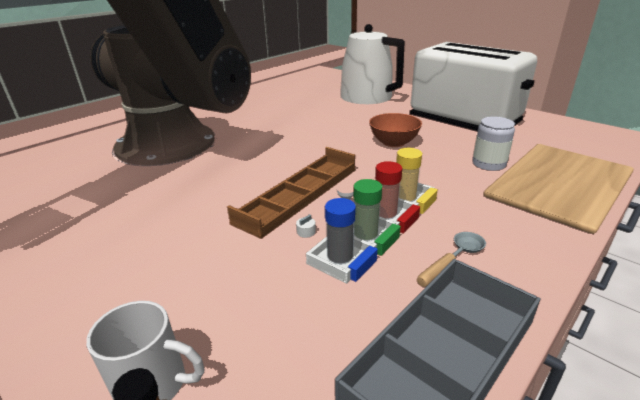

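The top view shows the tray with yellow, red, green and blue lids from left to right (232,152), (272,155), (316,153), (357,157). The empty rack is nearer the robot, at about (287,267). Small objects lie between them at (283,211) and (340,218).

```bash
cat >> h.py <<'E'
from scipy.spatial.transform import Rotation as R
_c=viewer.capture
def cap(n):
    c=dict(_c(n)); r=np.array(c["rotation"],float)
    if r.size==3: c["rotation"]=R.from_euler("xyz",r).as_matrix()
    return c
H={'yellow':[(20,35)],'red':[(0,8),(172,180)],'green':[(50,85)],'blue':[(105,130)]}
def mask(im,n,s=120,v=40):
    h=cv2.cvtColor(im,cv2.COLOR_BGR2HSV); m=0
    for a,b in H[n]: m=m|cv2.inRange(h,(a,s,v),(b,255,255))
    return m
E
python3 - <<'E'
from h import *
c=cap("top"); im=c["image"]
hsv=cv2.cvtColor(im,cv2.COLOR_BGR2HSV)
for n in H:
    m=mask(im,n,170); m[:130]=0;m[200:]=0;m[:,:205]=0;m[:,385:]=0
    v=hsv[...,2]; print(n,np.percentile(v[m>0],[10,50,90]),m.sum()//255)
for p in [(232,147),(232,158),(316,150),(316,162),(357,155),(272,155),(225,265),(225,243),(204,265),(371,265),(287,290),(250,200)]: print(p,hsv[p[1],p[0]])
print(cast(c,(287,267),.02),cast(c,(296,170),.02))
cv2.imwrite("pics/crop.png",np.vstack([cv2.resize(im[130:200,200:390],None,fx=4,fy=4,interpolation=cv2.INTER_CUBIC),cv2.resize(im[232:300,193:383],None,fx=4,fy=4,interpolation=cv2.INTER_CUBIC)]))
E
```

```text
yellow [ 97. 170. 172.] 738
red [ 93.4 144.  146. ] 665
green [ 84. 120. 123.] 579
blue [ 95. 158. 160.] 631
(232, 147) [ 27 255 171]
(232, 158) [ 27 255 170]
(316, 150) [ 70 215 122]
(316, 162) [ 72 242 120]
(357, 155) [108 229 159]
(272, 155) [  0 243 144]
(225, 265) [ 16 166 112]
(225, 243) [ 13 137 110]
(204, 265) [ 17 185  66]
(371, 265) [ 14 143 128]
(287, 290) [  6  61 159]
(250, 200) [  7  65 162]
[0.44655867 0.03971429 0.02      ] [0.63026447 0.05302844 0.02      ]
```

View pics/crop.png

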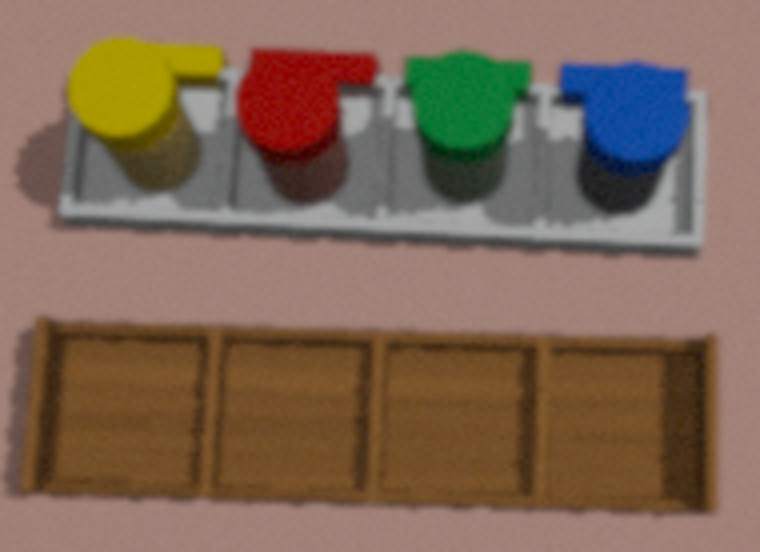

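```bash
cat > m.py <<'E'
from h import *
c=cap("top"); im=c["image"]
k=cv2.getStructuringElement(cv2.MORPH_ELLIPSE,(21,21)); P=[]
for n in H:
    m=mask(im,n,170); v=cv2.cvtColor(im,cv2.COLOR_BGR2HSV)[...,2]
    m[v<0.85*np.percentile(v[m>0],90)]=0
    m[:130]=0;m[200:]=0;m[:,:205]=0;m[:,385:]=0
    m=cv2.morphologyEx(m,cv2.MORPH_OPEN,k); ct=max(cv2.findContours(m,0,1)[0],key=cv2.contourArea)
    (u,w),r=cv2.minEnclosingCircle(ct); M=cv2.moments(m); uv=(M['m10']/M['m00'],M['m01']/M['m00'])
    p=cast(c,uv,.102); P.append(p); print(n,u,w,r,uv,p.round(4))
P=np.array(P); print("row yaw",np.arctan2(-(P[0]-P[3])[0],(P[0]-P[3])[1]),P.mean(0))
f=lambda X,Y:(193+X/4,232+(Y-280)/4)
for a in((209,412),(375,417),(541,422)): print(cast(c,f(*a),.022).round(4))
E
python3 m.py
```

```text
yellow 230.0 151.0 12.649210929870605 (229.93926247288502, 151.22125813449023) [0.6216 0.1621 0.102 ]
red 271.5 154.5 12.349188804626465 (271.5486725663717, 154.51991150442478) [0.6262 0.0904 0.102 ]
green 315.0 155.0 11.70479965209961 (315.1747572815534, 154.84708737864077) [0.6367 0.0162 0.102 ]
blue 358.5 157.5 12.349188804626465 (358.5, 157.5) [ 0.6429 -0.0579  0.102 ]
row yaw 0.09675289338361967 [0.63184259 0.05270408 0.102     ]
[0.4388 0.1147 0.022 ]
[0.4477 0.0402 0.022 ]
[ 0.4565 -0.0342  0.022 ]
```

Request:
jog_arm(xyz=[[0,0,-30],[0,0,-30],[0,0,-20],[0,0,0],[0,0,0],[0,0,0],[0,0,0],[0,0,0],[0,0,0],[0,0,0],[0,0,0],[0,0,0]], twist=[[0,0,0],[0,0,0],[0,0,0],[0,0,-0.168],[0,0,-0.168],[0,0,-0.168],[0,0,-0.168],[0,0,-0.168],[0,0,-0.168],[0,0,-0.168],[0,0,-0.168],[0,0,0]], grip=[-1,-1,-1,-1,-1,-1,-1,-1,-1,-1,-1,-1])

```text
time: 1.7
tcp_pos: [0.2089, -0.589, 0.2625]
eef_rot: [-3.142, -0.0, 1.684]
contact_force: [1.2, 0.1, -0.5]
finger_gap: 0.999
grip_force: 0.0
```

Request:
jog_arm(xyz=[[23,14.7,0],[23,14.7,0],[23,14.7,0],[23,14.7,0],[23,14.7,0],[23,14.7,0],[23,14.7,0],[23,14.7,0],[23,14.7,0],[23,14.7,0],[23,14.7,0],[23,14.7,0],[23,14.7,0],[23,14.7,0],[23,14.7,0],[23,14.7,0],[23,14.7,0],[23,14.7,0],[23,14.7,0],[23,14.7,0]], twist=[[0,0,0],[0,0,0],[0,0,0],[0,0,0],[0,0,0],[0,0,0],[0,0,0],[0,0,0],[0,0,0],[0,0,0],[0,0,0],[0,0,0],[0,0,0],[0,0,0],[0,0,0],[0,0,0],[0,0,0],[0,0,0],[0,0,0],[0,0,0]], grip=[-1,-1,-1,-1,-1,-1,-1,-1,-1,-1,-1,-1,-1,-1,-1,-1,-1,-1,-1,-1])

```text
time: 4.2
tcp_pos: [0.4489, -0.0974, 0.2627]
eef_rot: [3.141, 0.0, 1.682]
contact_force: [0.6, -0.4, -0.4]
finger_gap: 0.998
grip_force: 0.0
```

```bash
cat >> h.py <<'E'
def delta(*targets):
    "shift in tool axes (mm) from the present pose through targets, and the yaw"
    s=readout.state(); p=np.array(s["tcp_pos"]); M=R.from_euler("xyz",s["eef_rot"]).as_matrix()
    print("pose",p.round(4),np.round(s["eef_rot"],4),s["time"])
    for t in targets:
        print(np.round(t,4),((M.T@(np.array(t)-p))*1000).round(1)); p=np.array(t)
E
python3 - <<'E'
from h import *
c=cap("wrist"); cv2.imwrite("pics/w1.png",c["image"]); print(c["eye"],c["rotation"])
delta((.643,-.058,.25),(.643,-.058,.07))
E
```

```text
[ 0.44071876 -0.02070173  0.46547949] [[ 9.93813346e-01  1.06943835e-01  2.99674667e-02]
 [ 1.11063192e-01 -9.56976847e-01 -2.68067680e-01]
 [ 9.98613209e-06  2.69737521e-01 -9.62933887e-01]]
pose [ 0.4497 -0.0955  0.2627] [ 3.1409e+00 -5.0000e-04  1.6829e+00] 4.25
[ 0.643 -0.058  0.25 ] [ 15.7 196.3  12.8]
[ 0.643 -0.058  0.07 ] [-1.0e-01 -1.0e-01  1.8e+02]
```

View pics/w1.png

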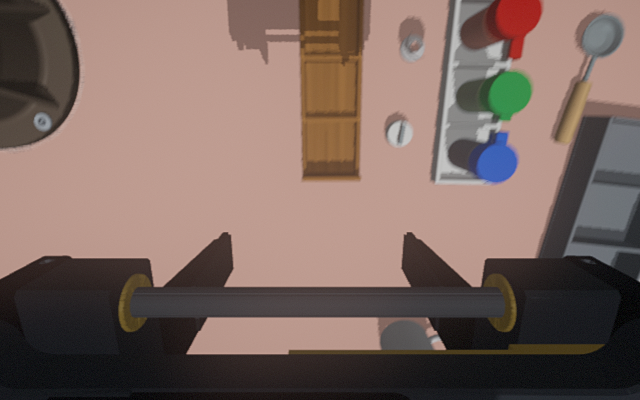

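The wrist view shows the blue lid at about (499,161), green at (510,93), and rack dividers at about (331,118) and (332,58).

```bash
python3 - <<'E'
from h import *
c=cap("wrist"); im=c["image"]
for n in("blue","green"):
    m=mask(im,n,150); v=cv2.cvtColor(im,cv2.COLOR_BGR2HSV)[...,2]
    m=cv2.morphologyEx(m,cv2.MORPH_OPEN,cv2.getStructuringElement(cv2.MORPH_ELLIPSE,(31,31)))
    ct=max(cv2.findContours(m,0,1)[0],key=cv2.contourArea); (u,w),r=cv2.minEnclosingCircle(ct); print(n,u,w,r,cast(c,(u,w),.102).round(4))
for uv in((331,118),(332,58)): print(cast(c,uv,.022).round(4))
E
```

```text
blue 494.0 167.0 20.808752059936523 [ 0.644  -0.0571  0.102 ]Traceback (most recent call last):
  File "<stdin>", line 6, in <module>
ValueError: max() iterable argument is empty
```

Request:
jog_arm(xyz=[[2.1,24.6,0],[2.1,24.6,0],[2.1,24.6,0],[2.1,24.6,0],[2.1,24.6,0],[2.1,24.6,0],[2.1,24.6,0],[2.1,24.6,0],[0,0,0],[0,0,25],[0,0,25],[0,0,25],[0,0,25],[0,0,25],[0,0,25],[0,0,25],[0,0,12],[0,0,8],[0,0,0]], twist=[[0,0,0],[0,0,0],[0,0,0],[0,0,0],[0,0,0],[0,0,0],[0,0,0],[0,0,0],[0,0,0],[0,0,0],[0,0,0],[0,0,0],[0,0,0],[0,0,0],[0,0,0],[0,0,0],[0,0,0],[0,0,0],[0,0,0]], grip=[-1,-1,-1,-1,-1,-1,-1,-1,-1,-1,-1,-1,-1,-1,-1,-1,-1,-1,-1])

```text
time: 6.68
tcp_pos: [0.6422, -0.0597, 0.0678]
eef_rot: [-3.142, 0.0, 1.685]
contact_force: [0.2, -0.4, 0.1]
finger_gap: 1.0
grip_force: 0.0
```

```bash
python3 - <<'E'
from h import *
c=cap("scene"); cv2.imwrite("pics/s1.png",c["image"])
delta((.644,-.0571,.068))
E
```

```text
pose [ 0.6425 -0.0597  0.0682] [3.1410e+00 3.0000e-04 1.6846e+00] 6.725
[ 0.644  -0.0571  0.068 ] [2.4 1.8 0.2]
```

View pics/s1.png

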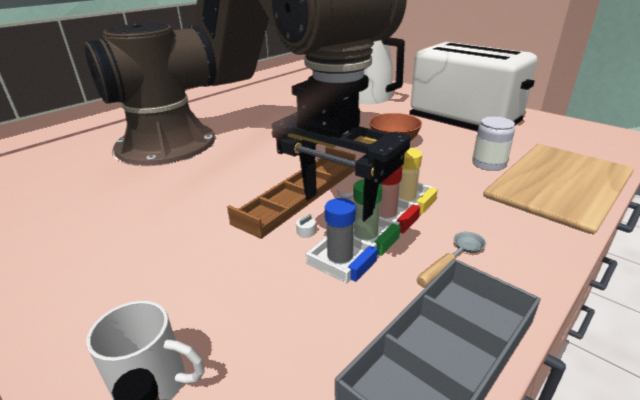

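The fingertips at (309,190) and (370,218) straddle the blue lid at (340,210), so I can grip.

Request:
jog_arm(xyz=[[2.4,1.8,0],[0,0,0],[0,0,0],[0,0,0],[0,0,0],[0,0,0],[0,0,0],[0,0,0],[0,0,0],[0,0,0]], twist=[[0,0,0],[0,0,0],[0,0,0],[0,0,0],[0,0,0],[0,0,0],[0,0,0],[0,0,0],[0,0,0],[0,0,0]], grip=[-1,-1,1,1,1,1,1,1,1,1])

```text
time: 7.98
tcp_pos: [0.6439, -0.057, 0.0676]
eef_rot: [3.141, 0.0, 1.685]
contact_force: [0.2, -0.2, 0.8]
finger_gap: 0.464
grip_force: 30.0
```

Request:
jog_arm(xyz=[[0,0,-3],[0,0,-12],[0,0,-20],[0,0,-20],[0,0,-20],[0,0,-20],[0,0,-20],[0,0,-10],[0,0,0]], twist=[[0,0,0],[0,0,0],[0,0,0],[0,0,0],[0,0,0],[0,0,0],[0,0,0],[0,0,0],[0,0,0]], grip=[1,1,1,1,1,1,1,1,1])

```text
time: 9.1
tcp_pos: [0.644, -0.057, 0.1934]
eef_rot: [3.14, 0.0, 1.685]
contact_force: [0.8, -0.2, -2.3]
finger_gap: 0.467
grip_force: 30.0
```

```bash
python3 - <<'E'
from h import *
c=cap("wrist"); cv2.imwrite("pics/w2.png",c["image"])
print(readout.state()["finger_gap"])
delta((.4344,.1519,.193),(.4344,.1519,.07))
E
```

```text
0.46449215748149575
pose [ 0.6437 -0.0569  0.1925] [-3.1415e+00  1.0000e-04  1.6848e+00] 9.15
[0.4344 0.1519 0.193 ] [ 231.3 -184.1   -0.5]
[0.4344 0.1519 0.07  ] [  0.   0. 123.]
```

View pics/w2.png

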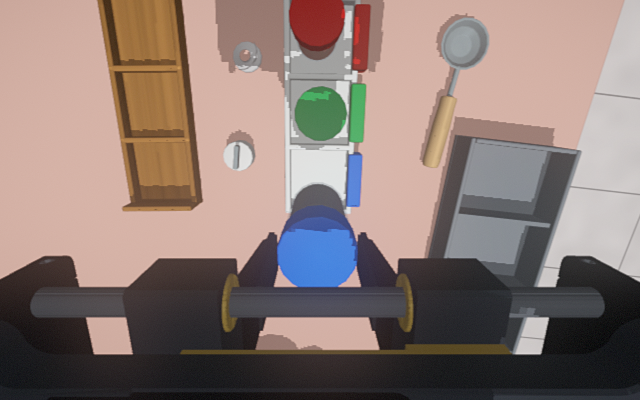

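Blue is held, upright and clear of the tray, with its lid at (318,250). Green is at (320,113). The rack dividers are centred at about (156,139) and (148,68).

```bash
python3 - <<'E'
from h import *
c=cap("wrist"); im=c["image"]
for uv in((156,139),(148,68)): print(cast(c,uv,.022).round(4))
h=cv2.cvtColor(im,cv2.COLOR_BGR2HSV); m=cv2.inRange(h,(8,110,30),(22,255,255)); 
for y in(60,68,100,139,170): 
    x=np.where(m[y,:230])[0]; print(y,x.min(),x.max(),cast(c,(x.min(),y),.022).round(4),cast(c,(x.max(),y),.022).round(4),cast(c,(x.max(),y),.0).round(4))
m=mask(im,"green",150); m[:,342:]=0
m=cv2.morphologyEx(m,cv2.MORPH_OPEN,np.ones((15,15)))
ct=max(cv2.findContours(m,0,1)[0],key=cv2.contourArea); (u,w),r=cv2.minEnclosingCircle(ct); print(u,w,r,cast(c,(u,w),.102).round(4))
E
```

```text
[ 0.4602 -0.0313  0.022 ]
[0.4531 0.0422 0.022 ]
60 108 187 [0.4115 0.0453 0.022 ] [0.4939 0.0547 0.022 ] [0.4856 0.0568 0.    ]
68 109 188 [0.4121 0.0375 0.022 ] [0.495 0.047 0.022] [0.4868 0.0486 0.    ]
100 115 191 [0.4168 0.0056 0.022 ] [0.4985 0.0149 0.022 ] [0.4905 0.0146 0.    ]
139 121 195 [ 0.4213 -0.0358  0.022 ] [ 0.5034 -0.0264  0.022 ] [ 0.4957 -0.0291  0.    ]
170 126 198 [ 0.4254 -0.0705  0.022 ] [ 0.5074 -0.0612  0.022 ] [ 0.4998 -0.0659  0.    ]Traceback (most recent call last):
  File "<stdin>", line 9, in <module>
ValueError: max() iterable argument is empty
```

Request:
jog_arm(xyz=[[10,-8,0],[20,-16,0],[20,-16,0],[20,-16,0],[20,-16,0],[20,-16,0],[20,-16,0],[20,-16,0],[20,-16,0],[20,-16,0],[20,-15,0],[15,-11,0],[7.5,-5,0],[0,0,0],[0,0,15],[0,0,20],[0,0,20],[0,0,20],[0,0,15],[0,0,0]], twist=[[0,0,0],[0,0,0],[0,0,0],[0,0,0],[0,0,0],[0,0,0],[0,0,0],[0,0,0],[0,0,0],[0,0,0],[0,0,0],[0,0,0],[0,0,0],[0,0,0],[0,0,0],[0,0,0],[0,0,0],[0,0,0],[0,0,0],[0,0,0]], grip=[1,1,1,1,1,1,1,1,1,1,1,1,1,1,1,1,1,1,1,1])

```text
time: 11.7
tcp_pos: [0.4356, 0.1527, 0.1018]
eef_rot: [-3.14, 0.0, 1.684]
contact_force: [0.5, -0.1, -1.8]
finger_gap: 0.466
grip_force: 30.0
```

```bash
python3 - <<'E'
from h import *
c=cap("top"); a=c["image"][120:310,180:400]; d=cap("scene")["image"][100:280,200:420]
cv2.imwrite("pics/t2.png",np.hstack([cv2.resize(a,(400,345)),cv2.resize(d,(400,345))]))
delta((.4355,.1532,.0685))
E
```

```text
pose [0.4361 0.153  0.1029] [3.1414e+00 1.0000e-04 1.6843e+00] 11.8
[0.4355 0.1532 0.0685] [ 0.3 -0.5 34.4]
```

View pics/t2.png

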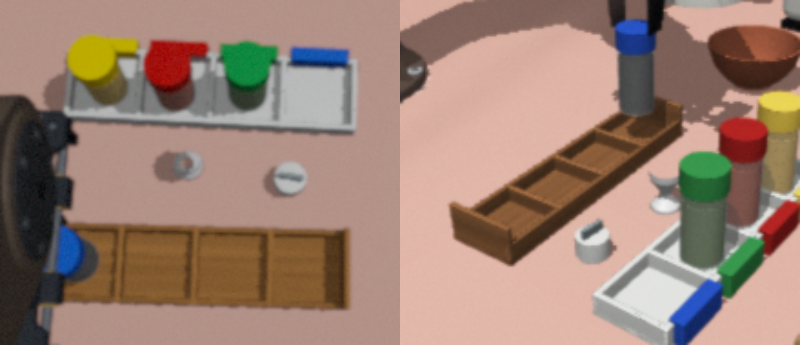

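Blue hangs above the leftmost compartment, about (66,255) in the top crop, and it is upright. I'll lower it gently.

Request:
jog_arm(xyz=[[0,0,10],[0,0,10],[0,0,7],[0,0,3],[0,0,1.5],[0,0,1],[0,0,0.7],[0,0,0],[0,0,0]], twist=[[0,0,0],[0,0,0],[0,0,0],[0,0,0],[0,0,0],[0,0,0],[0,0,0],[0,0,0],[0,0,0]], grip=[1,1,1,1,1,1,1,1,1])

```text
time: 12.92
tcp_pos: [0.4356, 0.1532, 0.0695]
eef_rot: [3.141, 0.0, 1.685]
contact_force: [0.4, 0.2, -1.7]
finger_gap: 0.461
grip_force: 30.0
```

Request:
jog_arm(xyz=[[0,0,0.5],[0,0,0.5],[0,0,0.3],[0,0,0]], twist=[[0,0,0],[0,0,0],[0,0,0],[0,0,0]], grip=[1,1,1,1])

```text
time: 13.42
tcp_pos: [0.4356, 0.1532, 0.0681]
eef_rot: [-3.142, 0.0, 1.685]
contact_force: [0.5, 0.0, -1.2]
finger_gap: 0.464
grip_force: 30.0
```

Request:
jog_arm(xyz=[[0,0,0],[0,0,0],[0,0,0],[0,0,0],[0,0,0],[0,0,-20],[0,0,-30],[0,0,-30],[0,0,-20],[0,0,0]], twist=[[0,0,0],[0,0,0],[0,0,0],[0,0,0],[0,0,0],[0,0,0],[0,0,0],[0,0,0],[0,0,0],[0,0,0]], grip=[0,-1,-1,-1,-1,-1,-1,-1,-1,-1])

```text
time: 14.68
tcp_pos: [0.4361, 0.1534, 0.169]
eef_rot: [3.139, -0.0, 1.685]
contact_force: [-0.0, 0.6, -0.8]
finger_gap: 0.997
grip_force: 0.0
```

```bash
python3 - <<'E'
from h import *
G=(.6367,.0162)
delta((*G,.168),(*G,.068),(*G,.193),(.4443,.0787,.193),(.4443,.0787,.0685))
E
```

```text
pose [0.4361 0.1534 0.169 ] [ 3.1389e+00 -2.0000e-04  1.6848e+00] 14.675
[0.6367 0.0162 0.168 ] [-159.1  183.7    1.5]
[0.6367 0.0162 0.068 ] [ -0.   -0.3 100. ]
[0.6367 0.0162 0.193 ] [   0.     0.3 -125. ]
[0.4443 0.0787 0.193 ] [  84.  -184.    -0.5]
[0.4443 0.0787 0.0685] [ -0.   -0.3 124.5]
```

Request:
jog_arm(xyz=[[-8,9,0],[-16,18.5,0],[-16,18.5,0],[-16,18.5,0],[-16,18.5,0],[-16,18.5,0],[-16,18.5,0],[-16,18.5,0],[-16,18.5,0],[-15,18,0],[-8,9,0],[0,0,0],[0,0,0]], twist=[[0,0,0],[0,0,0],[0,0,0],[0,0,0],[0,0,0],[0,0,0],[0,0,0],[0,0,0],[0,0,0],[0,0,0],[0,0,0],[0,0,0],[0,0,0]], grip=[-1,-1,-1,-1,-1,-1,-1,-1,-1,-1,-1,-1,-1])

```text
time: 16.3
tcp_pos: [0.636, 0.0163, 0.1679]
eef_rot: [-3.141, -0.0, 1.685]
contact_force: [0.1, 0.5, 0.6]
finger_gap: 0.999
grip_force: 0.0
```

```bash
cat > w.py <<'E'
from h import *
import sys
c=cap("wrist"); im=c["image"]; h=cv2.cvtColor(im,cv2.COLOR_BGR2HSV)
print(readout.state()["tcp_pos"])
for n in sys.argv[2:]:
    m=mask(im,n,100,40); cs=[x for x in cv2.findContours(m,0,1)[0] if cv2.contourArea(x)>150]
    for x in cs: (u,w),r=cv2.minEnclosingCircle(x); print(n,round(u),round(w),round(r),cast(c,(u,w),.102).round(4))
cv2.imwrite(sys.argv[1],im)
E
python3 w.py pics/w3.png green red yellow
```

```text
[0.63600377 0.01649966 0.16813293]
green 320 203 26 [0.6389 0.0178 0.102 ]
green 358 184 28 [0.6683 0.038  0.102 ]
red 316 110 30 [0.6272 0.0927 0.102 ]
red 364 112 32 [0.664  0.0962 0.102 ]
yellow 502 348 102 [ 0.8309 -0.1069  0.102 ]
yellow 500 302 30 [ 0.8148 -0.058   0.102 ]
yellow 133 303 30 [ 0.4779 -0.0967  0.102 ]
yellow 367 34 35 [0.6582 0.1515 0.102 ]
yellow 322 19 35 [0.6239 0.1575 0.102 ]
```

View pics/w3.png

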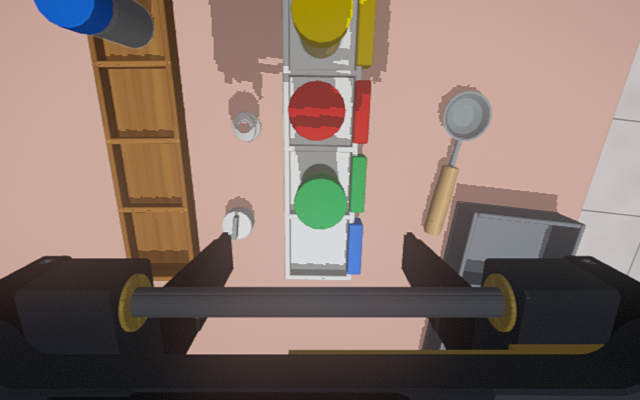

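The wrist view shows blue standing in the rack's left compartment. Green's lid is at (320,203), centred between the fingers.

Request:
jog_arm(xyz=[[1,2,10],[0,0,20],[0,0,25],[0,0,25],[0,0,15],[0,0,5],[0,0,0],[0,0,0],[0,0,0],[0,0,0],[0,0,0],[0,0,0],[0,0,0],[0,0,0]], twist=[[0,0,0],[0,0,0],[0,0,0],[0,0,0],[0,0,0],[0,0,0],[0,0,0],[0,0,0],[0,0,0],[0,0,0],[0,0,0],[0,0,0],[0,0,0],[0,0,0]], grip=[-1,-1,-1,-1,-1,-1,-1,1,1,1,1,1,1,1])

```text
time: 18.1
tcp_pos: [0.6383, 0.0174, 0.0681]
eef_rot: [3.142, 0.0, 1.685]
contact_force: [-0.5, 0.6, 0.6]
finger_gap: 0.463
grip_force: 30.0
```

Request:
jog_arm(xyz=[[0,0,-3],[0,0,-12],[0,0,-20],[0,0,-20],[0,0,-20],[0,0,-20],[0,0,-20],[0,0,-10],[0,0,0]], twist=[[0,0,0],[0,0,0],[0,0,0],[0,0,0],[0,0,0],[0,0,0],[0,0,0],[0,0,0],[0,0,0]], grip=[1,1,1,1,1,1,1,1,1])

```text
time: 19.23
tcp_pos: [0.6385, 0.0174, 0.1939]
eef_rot: [3.14, 0.0, 1.685]
contact_force: [0.2, 0.5, -1.4]
finger_gap: 0.459
grip_force: 30.0
```

```bash
python3 - <<'E'
from h import *
delta((.4443,.0787,.193),(.4443,.0787,.0685))
E
```

```text
pose [0.6385 0.0174 0.1939] [3.1403e+00 3.0000e-04 1.6848e+00] 19.225
[0.4443 0.0787 0.193 ] [  83.  -186.     0.6]
[0.4443 0.0787 0.0685] [  0.   -0.2 124.5]
```

Request:
jog_arm(xyz=[[4,-9,0],[8,-18,0],[8,-18,0],[8,-18,0],[8,-18,0],[8,-18,0],[8,-18,0],[8,-18,0],[8,-18,0],[8,-18,0],[7,-15,0],[0,0,0],[0,0,15],[0,0,20],[0,0,20],[0,0,20],[0,0,15],[0,0,10],[0,0,0]], twist=[[0,0,0],[0,0,0],[0,0,0],[0,0,0],[0,0,0],[0,0,0],[0,0,0],[0,0,0],[0,0,0],[0,0,0],[0,0,0],[0,0,0],[0,0,0],[0,0,0],[0,0,0],[0,0,0],[0,0,0],[0,0,0],[0,0,0]], grip=[1,1,1,1,1,1,1,1,1,1,1,1,1,1,1,1,1,1,1])

```text
time: 21.6
tcp_pos: [0.4442, 0.0786, 0.0926]
eef_rot: [-3.141, 0.0, 1.685]
contact_force: [-0.1, 0.0, -1.9]
finger_gap: 0.464
grip_force: 30.0
```

Request:
jog_arm(xyz=[[0,0,10],[0,0,7],[0,0,3],[0,0,2],[0,0,1],[0,0,1],[0,0,0.5],[0,0,0]], twist=[[0,0,0],[0,0,0],[0,0,0],[0,0,0],[0,0,0],[0,0,0],[0,0,0],[0,0,0]], grip=[1,1,1,1,1,1,1,1])

```text
time: 22.6
tcp_pos: [0.4441, 0.0787, 0.0686]
eef_rot: [-3.142, 0.0, 1.685]
contact_force: [0.9, 0.7, -1.1]
finger_gap: 0.466
grip_force: 30.0
```

Request:
jog_arm(xyz=[[0,0,0.5],[0,0,0],[0,0,0],[0,0,0],[0,0,0],[0,0,0],[0,0,-20],[0,0,-30],[0,0,-30],[0,0,-20],[0,0,0],[-0.8,20,0],[-0.8,20,0],[-0.8,24,0],[-0.8,24,0],[-0.8,24,0],[-0.8,24,0],[-0.8,24,0],[-0.8,23.5,0],[0,0,0]], twist=[[0,0,0],[0,0,0],[0,0,0],[0,0,0],[0,0,0],[0,0,0],[0,0,0],[0,0,0],[0,0,0],[0,0,0],[0,0,0],[0,0,0],[0,0,0],[0,0,0],[0,0,0],[0,0,0],[0,0,0],[0,0,0],[0,0,0],[0,0,0]], grip=[1,0,-1,-1,-1,-1,-1,-1,-1,-1,-1,-1,-1,-1,-1,-1,-1,-1,-1,-1])

```text
time: 25.1
tcp_pos: [0.6274, 0.0932, 0.1661]
eef_rot: [-3.14, -0.0, 1.685]
contact_force: [-0.2, 0.3, -0.4]
finger_gap: 1.002
grip_force: 0.0
```

```bash
python3 w.py pics/w4.png red; python3 -c "
from h import *
delta((.6272,.0925,.068))"
```

```text
[0.62650414 0.09317619 0.16640179]
red 316 203 28 [0.6265 0.0952 0.102 ]
red 358 185 30 [0.6595 0.1144 0.102 ]
pose [0.6265 0.0932 0.1664] [-3.1393e+00 -1.0000e-04  1.6848e+00] 25.15
[0.6272 0.0925 0.068 ] [-0.8  0.8 98.4]
```

View pics/w4.png

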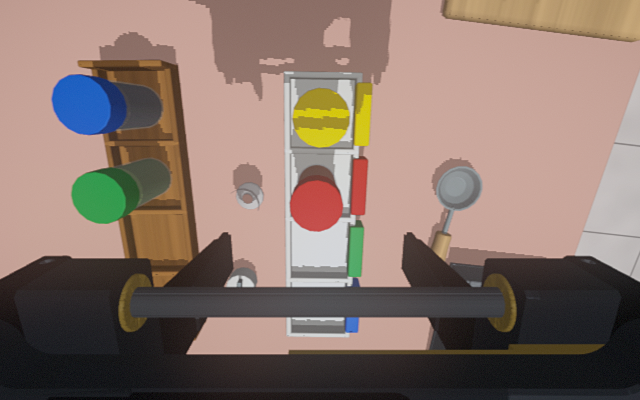

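Blue and green stand in the rack's left two compartments, and red's lid at (316,203) is between the fingers.

Request:
jog_arm(xyz=[[1,0.5,10],[0,0,20],[0,0,25],[0,0,25],[0,0,14],[0,0,5],[0,0,0],[0,0,0],[0,0,0],[0,0,0],[0,0,0],[0,0,0],[0,0,0],[0,0,0]], twist=[[0,0,0],[0,0,0],[0,0,0],[0,0,0],[0,0,0],[0,0,0],[0,0,0],[0,0,0],[0,0,0],[0,0,0],[0,0,0],[0,0,0],[0,0,0],[0,0,0]], grip=[-1,-1,-1,-1,-1,-1,-1,1,1,1,1,1,1,1])

```text
time: 26.9
tcp_pos: [0.6288, 0.0944, 0.0706]
eef_rot: [3.138, 0.0, 1.685]
contact_force: [-1.1, 0.7, 12.2]
finger_gap: 0.322
grip_force: 12.7
```

Request:
jog_arm(xyz=[[0,0,-3],[0,0,-12],[0,0,-20],[0,0,-20],[0,0,-20],[0,0,-20],[0,0,-20],[0,0,-10],[0,0,0]], twist=[[0,0,0],[0,0,0],[0,0,0],[0,0,0],[0,0,0],[0,0,0],[0,0,0],[0,0,0],[0,0,0]], grip=[1,1,1,1,1,1,1,1,1])

```text
time: 28.02
tcp_pos: [0.6276, 0.0943, 0.1946]
eef_rot: [3.141, 0.0, 1.685]
contact_force: [-0.3, 0.1, -1.1]
finger_gap: 0.006
grip_force: 0.0
```

```bash
python3 - <<'E'
from h import *
delta((.4531,.0043,.193),(.4531,.0043,.068),(.6225,.163,.068))
E
```

```text
pose [0.6276 0.0943 0.1946] [3.1407e+00 2.0000e-04 1.6848e+00] 28.025
[0.4531 0.0043 0.193 ] [ -69.5 -183.6    1.5]
[0.4531 0.0043 0.068 ] [ 0.00e+00 -1.00e-01  1.25e+02]
[0.6225 0.163  0.068 ] [1.384e+02 1.864e+02 1.000e-01]
```

The grip slipped off, so I'll look.

```bash
python3 - <<'E'
from h import *
a=cap("wrist")["image"][:260,200:520]; d=cap("scene")["image"][110:290,220:460]
cv2.imwrite("pics/x5.png",np.hstack([cv2.resize(a,(400,325)),cv2.resize(d,(400,325))]))
E
python3 w.py pics/w5.png red
```

```text
[0.62714715 0.09424645 0.19332057]
red 316 196 26 [0.6267 0.095  0.102 ]
red 356 181 27 [0.6606 0.1132 0.102 ]
```

View pics/x5.png

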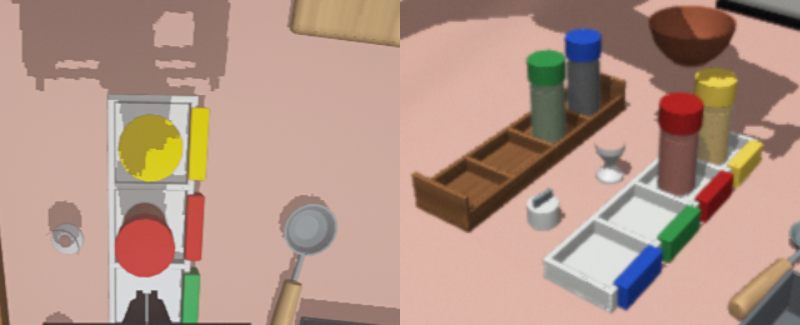

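```bash
python3 - <<'E'
from h import *
def proj(c,p):
    q=c["rotation"].T@(np.array(p)-c["eye"]); q=c["intrinsics"]@q; return (q[:2]/q[2]).round(1)
c=cap("scene")
for x,y in((.6425,-.0597),):
  for z in(.068,.087,.102): print("s1 tool",z,[proj(c,(x+d*.9935,y+d*.114,z)) for d in(-.0475,0,.0475)])
for n,p in dict(red=(.6267,.093),yellow=(.622,.162),green=(.4443,.0787),blue=(.4355,.1532)).items():
  print(n,proj(c,(*p,.102)),proj(c,(*p,.078)),proj(c,(*p,.006)))
im=c["image"]
for n in H:
    m=mask(im,n,150,40)
    for k in cv2.findContours(m,0,1)[0]:
        if cv2.contourArea(k)>150: print(n,cv2.boundingRect(k))
cv2.imwrite("pics/s6.png",cv2.resize(im[110:270,220:460],None,fx=3.3,fy=3.3,interpolation=cv2.INTER_CUBIC))
w=cap("wrist"); p=readout.state()["tcp_pos"]; print("wrist tcp",proj(w,p),p)
E
```

```text
s1 tool 0.068 [array([313. , 214.4]), array([338. , 224.1]), array([365. , 234.6])]
s1 tool 0.087 [array([312.6, 204.1]), array([338. , 213.6]), array([365.5, 223.9])]
s1 tool 0.102 [array([312.2, 195.8]), array([338. , 205.1]), array([365.8, 215.1])]
red [389. 166.] [388.1 178.3] [385.7 212.7]
yellow [408.7 152.2] [407.5 164. ] [404.2 197.1]
green [307.4 141.2] [307.9 152.5] [309.3 184.1]
blue [329.4 129. ] [329.6 139.8] [330.  170.2]
yellow (418, 189, 19, 24)
yellow (397, 148, 25, 22)
red (398, 205, 22, 28)
red (376, 161, 26, 24)
red (370, 114, 51, 32)
green (376, 225, 23, 29)
green (297, 139, 21, 18)
blue (349, 246, 28, 35)
blue (320, 126, 20, 19)
wrist tcp [316.4 232.4] [0.62723073 0.09427449 0.19332619]
```

View pics/s6.png

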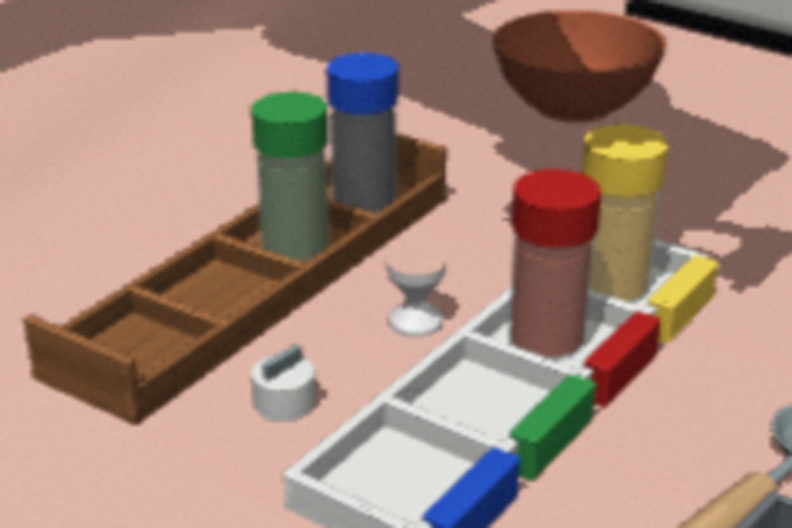

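The scene shows red still upright and unmoved. The calibration holds, but the fingers swing, so the open tips sit about 30 mm above the TCP. I gripped only the lid's top edge. I'll regrip 20 mm deeper.

Request:
jog_arm(xyz=[[-1,0,0],[0,0,0],[0,0,0],[0,0,0],[0,0,0],[0,0,0],[0,0,20],[0,0,25],[0,0,25],[0,0,25],[0,0,25],[0,0,15],[0,0,10],[0,0,0],[0,0,0]], twist=[[0,0,0],[0,0,0],[0,0,0],[0,0,0],[0,0,0],[0,0,0],[0,0,0],[0,0,0],[0,0,0],[0,0,0],[0,0,0],[0,0,0],[0,0,0],[0,0,0],[0,0,0]], grip=[-1,-1,-1,-1,-1,-1,-1,-1,-1,-1,-1,-1,-1,-1,-1])

```text
time: 30.15
tcp_pos: [0.628, 0.0933, 0.0498]
eef_rot: [3.141, 0.0, 1.685]
contact_force: [-0.7, 0.3, -0.4]
finger_gap: 0.997
grip_force: 0.0
```

Request:
jog_arm(xyz=[[0,0,0],[0,0,0],[0,0,0],[0,0,0],[0,0,0],[0,0,0],[0,0,0]], twist=[[0,0,0],[0,0,0],[0,0,0],[0,0,0],[0,0,0],[0,0,0],[0,0,0]], grip=[1,1,1,1,1,1,1])

```text
time: 31.02
tcp_pos: [0.6276, 0.0933, 0.0491]
eef_rot: [-3.142, 0.0, 1.685]
contact_force: [-0.3, -0.0, 0.1]
finger_gap: 0.483
grip_force: 30.0
```

```bash
python3 - <<'E'
from h import *
s=readout.state(); print(s["finger_gap"],s["grip_force"])
cv2.imwrite("pics/s7.png",cv2.resize(cap("scene")["image"][60:290,220:460],None,fx=2.5,fy=2.5))
delta((.4531,.0043,.173),(.4531,.0043,.048))
E
```

```text
0.48264664908855537 29.96221661567688
pose [0.6276 0.0933 0.0491] [-3.1415e+00  1.0000e-04  1.6848e+00] 31.075
[0.4531 0.0043 0.173 ] [ -68.6 -183.5 -123.9]
[0.4531 0.0043 0.048 ] [  0.   0. 125.]
```

View pics/s7.png

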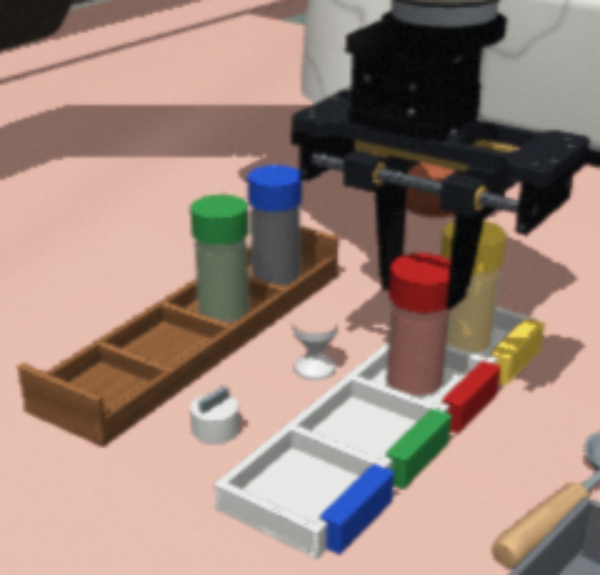

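The grip is now firm, with a gap of 46 mm, the full lid diameter. Blue and green stand upright in the rack. I'll lift and carry.

Request:
jog_arm(xyz=[[0,0,-3],[0,0,-12],[0,0,-20],[0,0,-20],[0,0,-20],[0,0,-20],[0,0,-20],[0,0,-10],[0,0,0],[-5,-13.5,0],[-7,-20,0],[-7,-20,0],[-8,-20,0],[-8,-20,0],[-8,-20,0],[-8,-20,0],[-8,-20,0],[-6,-18,0],[-3.5,-12,0]], twist=[[0,0,0],[0,0,0],[0,0,0],[0,0,0],[0,0,0],[0,0,0],[0,0,0],[0,0,0],[0,0,0],[0,0,0],[0,0,0],[0,0,0],[0,0,0],[0,0,0],[0,0,0],[0,0,0],[0,0,0],[0,0,0],[0,0,0]], grip=[1,1,1,1,1,1,1,1,1,1,1,1,1,1,1,1,1,1,1])

```text
time: 33.45
tcp_pos: [0.4515, 0.004, 0.1737]
eef_rot: [-3.141, -0.0, 1.684]
contact_force: [0.4, 0.3, -1.1]
finger_gap: 0.477
grip_force: 30.0
```

```bash
python3 - <<'E'
from h import *
delta((.4531,.0043,.0485))
print(readout.state()["finger_gap"])
c=cap("scene")["image"]; m=mask(c,"red",150,40)
for k in cv2.findContours(m,0,1)[0]:
    if cv2.contourArea(k)>150: print(cv2.boundingRect(k))
E
```

```text
pose [0.4515 0.004  0.1737] [-3.1405e+00 -1.0000e-04  1.6844e+00] 33.45
[0.4531 0.0043 0.0485] [1.000e-01 1.800e+00 1.252e+02]
0.4770757884228621
(398, 205, 22, 28)
(370, 114, 51, 32)
(262, 84, 23, 22)
```

Request:
jog_arm(xyz=[[0,1,10],[0,0,20],[0,0,20],[0,0,20],[0,0,20],[0,0,10],[0,0,10],[0,0,7],[0,0,3],[0,0,2],[0,0,1],[0,0,1],[0,0,0.5],[0,0,0]], twist=[[0,0,0],[0,0,0],[0,0,0],[0,0,0],[0,0,0],[0,0,0],[0,0,0],[0,0,0],[0,0,0],[0,0,0],[0,0,0],[0,0,0],[0,0,0],[0,0,0]], grip=[1,1,1,1,1,1,1,1,1,1,1,1,1,1])

```text
time: 35.25
tcp_pos: [0.4541, 0.0044, 0.0497]
eef_rot: [3.141, 0.0, 1.685]
contact_force: [-0.5, 0.4, -2.0]
finger_gap: 0.477
grip_force: 30.0
```

Request:
jog_arm(xyz=[[0,0,0.5],[0,0,0.5],[0,0,0],[0,0,0],[0,0,0],[0,0,0],[0,0,0],[0,0,0],[0,0,-20],[0,0,-30],[0,0,-30],[0,0,-30],[0,0,-10],[0,0,0]], twist=[[0,0,0],[0,0,0],[0,0,0],[0,0,0],[0,0,0],[0,0,0],[0,0,0],[0,0,0],[0,0,0],[0,0,0],[0,0,0],[0,0,0],[0,0,0],[0,0,0]], grip=[1,1,1,0,-1,-1,-1,-1,-1,-1,-1,-1,-1,-1])

```text
time: 37.0
tcp_pos: [0.4541, 0.0045, 0.1685]
eef_rot: [3.141, 0.0, 1.685]
contact_force: [0.3, 0.5, -0.4]
finger_gap: 1.001
grip_force: 0.0
```

Request:
jog_arm(xyz=[[8,12,0],[14,18,0],[14,18,0],[14,19,0],[15,20,0],[15,20,0],[15,20,0],[15,20,0],[14,19,0],[13.5,18.5,0],[0,0,0],[0,0,0]], twist=[[0,0,0],[0,0,0],[0,0,0],[0,0,0],[0,0,0],[0,0,0],[0,0,0],[0,0,0],[0,0,0],[0,0,0],[0,0,0],[0,0,0]], grip=[-1,-1,-1,-1,-1,-1,-1,-1,-1,-1,-1,-1])

```text
time: 38.5
tcp_pos: [0.6213, 0.1625, 0.1678]
eef_rot: [-3.14, 0.0, 1.685]
contact_force: [0.4, 1.0, 0.3]
finger_gap: 1.003
grip_force: 0.0
```

```bash
python3 w.py pics/w8.png yellow; python3 -c "
from h import *
delta((.6225,.1625,.049))"
```

```text
[0.62127805 0.16213517 0.16811437]
yellow 502 349 101 [0.8157 0.0389 0.102 ]
yellow 504 305 27 [0.8051 0.0867 0.102 ]
yellow 134 302 30 [0.4645 0.0495 0.102 ]
yellow 319 199 28 [0.6229 0.1672 0.102 ]
yellow 357 180 30 [0.6522 0.1874 0.102 ]
pose [0.6213 0.1621 0.1681] [-3.1406e+00  2.0000e-04  1.6850e+00] 38.55
[0.6225 0.1625 0.049 ] [  0.2   1.4 119.1]
```

View pics/w8.png

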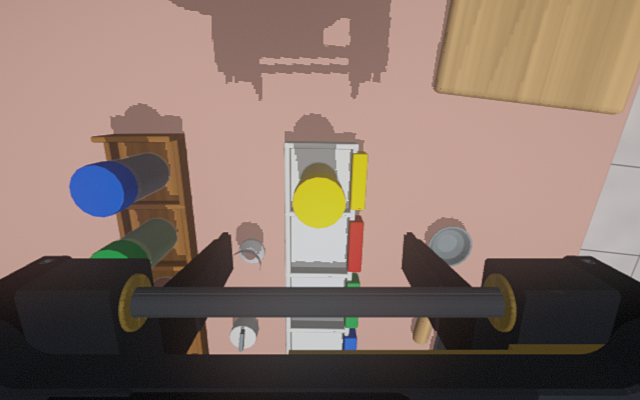

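Yellow's lid at (319,199) is centred between the fingers. I'll descend and grip.

Request:
jog_arm(xyz=[[2.5,1,10],[0,0,20],[0,0,25],[0,0,25],[0,0,20],[0,0,12],[0,0,7],[0,0,0],[0,0,0],[0,0,0],[0,0,0],[0,0,0],[0,0,0],[0,0,0],[0,0,0]], twist=[[0,0,0],[0,0,0],[0,0,0],[0,0,0],[0,0,0],[0,0,0],[0,0,0],[0,0,0],[0,0,0],[0,0,0],[0,0,0],[0,0,0],[0,0,0],[0,0,0],[0,0,0]], grip=[-1,-1,-1,-1,-1,-1,-1,-1,1,1,1,1,1,1,1])

```text
time: 40.42
tcp_pos: [0.6225, 0.1647, 0.0496]
eef_rot: [3.142, 0.0, 1.685]
contact_force: [-0.4, 0.4, 0.3]
finger_gap: 0.476
grip_force: 30.0
```

Request:
jog_arm(xyz=[[0,0,-3],[0,0,-12],[0,0,-20],[0,0,-20],[0,0,-20],[0,0,-20],[0,0,-20],[0,0,-10],[0,0,0]], twist=[[0,0,0],[0,0,0],[0,0,0],[0,0,0],[0,0,0],[0,0,0],[0,0,0],[0,0,0],[0,0,0]], grip=[1,1,1,1,1,1,1,1,1])

```text
time: 41.55
tcp_pos: [0.6226, 0.1647, 0.1753]
eef_rot: [3.14, 0.0, 1.685]
contact_force: [-0.3, -0.0, -1.8]
finger_gap: 0.478
grip_force: 30.0
```

```bash
python3 -c "
from h import *
delta((.4619,-.0702,.174),(.4619,-.0702,.0485))"
```

```text
pose [0.6226 0.1647 0.1753] [3.1404 0.     1.6849] 41.55
[ 0.4619 -0.0702  0.174 ] [-215.1 -186.4    1.1]
[ 0.4619 -0.0702  0.0485] [ 0.000e+00 -1.000e-01  1.255e+02]
```

Request:
jog_arm(xyz=[[-10,-9,0],[-20,-17,0],[-20,-17,0],[-20,-17,0],[-20,-18,0],[-20,-18,0],[-20,-18,0],[-20,-17,0],[-20,-17,0],[-20,-17,0],[-15,-13,0],[-10,-9,0],[0,0,0],[0,0,0]], twist=[[0,0,0],[0,0,0],[0,0,0],[0,0,0],[0,0,0],[0,0,0],[0,0,0],[0,0,0],[0,0,0],[0,0,0],[0,0,0],[0,0,0],[0,0,0],[0,0,0]], grip=[1,1,1,1,1,1,1,1,1,1,1,1,1,1])

```text
time: 43.3
tcp_pos: [0.4613, -0.07, 0.1745]
eef_rot: [3.142, -0.0, 1.685]
contact_force: [0.1, 0.0, -1.1]
finger_gap: 0.477
grip_force: 30.0
```

Request:
jog_arm(xyz=[[0,0,10],[0,0,20],[0,0,20],[0,0,20],[0,0,20],[0,0,10],[0,0,10],[0,0,7],[0,0,3],[0,0,2],[0,0,1],[0,0,1],[0,0,0.5],[0,0,0]], twist=[[0,0,0],[0,0,0],[0,0,0],[0,0,0],[0,0,0],[0,0,0],[0,0,0],[0,0,0],[0,0,0],[0,0,0],[0,0,0],[0,0,0],[0,0,0],[0,0,0]], grip=[1,1,1,1,1,1,1,1,1,1,1,1,1,1])

```text
time: 45.05
tcp_pos: [0.4612, -0.0702, 0.0502]
eef_rot: [3.142, 0.0, 1.685]
contact_force: [-0.4, 0.8, -2.1]
finger_gap: 0.475
grip_force: 30.0
```

Request:
jog_arm(xyz=[[0,0,0.5],[0,0,0.5],[0,0,0.2],[0,0,0],[0,0,0],[0,0,0],[0,0,0],[0,0,0],[0,0,-20],[0,0,-30],[0,0,-30],[0,0,-30],[0,0,-30],[-30,0,-20],[-30,0,0],[-30,0,0],[-30,0,0],[0,0,0]], twist=[[0,0,0],[0,0,0],[0,0,0],[0,0,0],[0,0,0],[0,0,0],[0,0,0],[0,0,0],[0,0,0],[0,0,0],[0,0,0],[0,0,0],[0,0,0],[0,0,0],[0,0,0],[0,0,0],[0,0,0],[0,0,0]], grip=[1,1,1,0,-1,-1,-1,-1,-1,-1,-1,-1,-1,-1,-1,-1,-1,-1])

```text
time: 47.3
tcp_pos: [0.4748, -0.1908, 0.2086]
eef_rot: [-3.141, 0.0, 1.683]
contact_force: [-0.0, -0.1, -0.0]
finger_gap: 0.997
grip_force: 0.0
```

```bash
python3 - <<'E'
from h import *
a=cap("scene")["image"][100:260,200:420]; c=cap("wrist"); b=c["image"][:260]
cv2.imwrite("pics/f9.png",np.vstack([cv2.resize(a,(440,320)),cv2.resize(b,(440,180))]))
for n in H:
    m=mask(c["image"],n,150,40)
    for k in cv2.findContours(m,0,1)[0]:
        if cv2.contourArea(k)>150: print(n,cv2.boundingRect(k))
E
```

```text
yellow (433, 344, 169, 10)
yellow (119, 310, 27, 22)
yellow (489, 303, 27, 29)
yellow (291, 30, 53, 59)
green (526, 0, 17, 33)
blue (512, 48, 22, 58)
```

View pics/f9.png

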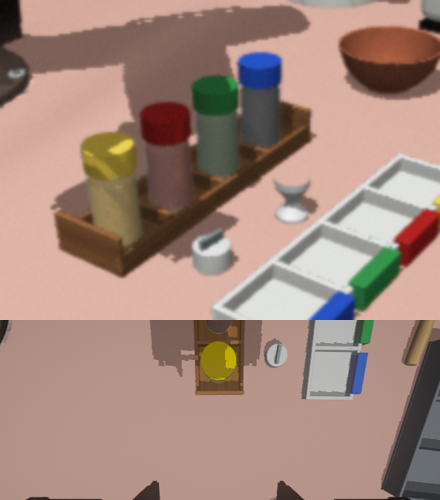

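All four jars stand upright and released in the right compartments: yellow, red, green, blue from right to left. The arm is clear, so I'm handing the job in.

```bash
python3 -c "
from h import *
print(env.finish_job())"
```

```text
the job is handed in; nothing more can be done
None
```

All four jars stand upright in the rack in reversed order (left to right: blue, green, red, yellow), and the job is handed in at about 47 s; one grip slipped off the red lid without tipping it, and no verdict was returned.

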